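# Set and lock the portion stop of a cheese cutter

## Robot

A 7-joint arm with a two-finger parallel gripper is mounted at the origin on the work surface. World frame = base frame: x ahead of the robot, y to its left, z up, the work surface at z = 0. Lengths are in m, angles in rad, forces in N, time in s.
With the tool pointing down it reaches from about 0.4 to 0.85 m from the base axis. Payload 4.5 kg.
Tool frame: the origin (TCP) lies on the centre line of the jaws, within the pads' length; the fingertips stand 11 mm ahead of it and the grasp point (between the pads) lies 8 mm behind it; z points along the fingers, y is the direction in which the jaws open and shut (so a half turn about z gives the same grasp; the last joint's range is limited). The gripper opens to 88 mm and grips with 3 to 60 N. Pads are 18 mm wide; open, the fingers measure 123 mm over their backs; the gripper's body (75 mm by 187 mm) begins 45 mm behind the grasp point.
Start: joints at [-1.106, 0.689, -0.195, 1.565, 0.157, 0.902, -0.215], TCP at [0.261, 0.568, 0.25] pointing down, gripper open.
Joint ranges: [-3.01, 3.01], [-0.46, 2.08], [-1.47, 1.51], [0.13, 2.56], [-1, 4.14], [0.04, 2.09], [-2.66, 2.66]. Speed limits (rad/s): [2.57, 2.57, 3.14, 3.14, 3.14, 3.14, 3.14].

## Interface

Orientations are given as a unit quaternion [x, y, z, w].
In Python, from plant import r, snapshot gives the robot as it stands.
- The arm moves only by the tool drive_tool, never from a script. Its argument "commands" is a list of rows, each an object of numbers: "wx", "wy", "wz": the turn, a rotation vector about the tool's x, y, z in rad; "dx", "dy", "dz": the shift along the tool's x, y, z in m; "claw": the opening, from 0 (shut) to 1 (fully open). A call has 1 to 12 rows; each row shifts and turns the commanded pose from where the row before left it, along the tool's axes as they then stand; what a row does not reach is not made up. A row lasts 1/10 s, in which the tool goes at most 50 mm and 8.59 degrees, less where a joint would pass 70% of its speed; a pose out of reach is approached as far as the arm can. A call is refused whole if a number of a shift passes 0.05 or a number of a turn 0.15, either way. A call with a gripper value outside its range is refused whole. The fingers move at their own pace and stop on an object; "grip_force" is the grip in N (left out, the last holds). Time passes only in rows, so rows that do not move let the fingers close. It gives the time, the measured TCP pose, the force and the opening at its end, in the units of the state.
- r.get_state(): the state, without advancing time (a new reading comes with each control period).
- snapshot(name): name is "scene" or "top"; returns a dict with "color" (480x640x3 uint8, red, green, blue), "fx", "fy", "cx", "cy" (pixels), "world_to_cam" (4x4, takes a point from world to camera coordinates). Camera axes: x right, y up, looking along -z (the intrinsics and any distortion apply to the point x, -y, -z); pixel columns grow to the right and rows downward; lengths in m; the calibration is good to about 2 mm. A picture is of the moment at which its call begins. There is no depth.
- r.finish_job(): hands the job in, once; it reports no verdict.
The state is a dict: "clock": time; "q": joint angles; "qd": joint speeds; "joint_torque": joint torques, N m; "tool_pos": TCP position; "eef_rot": TCP orientation; "contact_force": force on the tool from outside, world axes, zero at the start; "moment": the same for the moment, N m; "opening": opening from 0.0 (shut) to 1.0 (fully open).
Only numpy, scipy, OpenCV 4.12 (cv2) and the standard library are available. Lean on these libraries where they do the work, as an engineer would, in place of code of your own. Each camera call takes 0.05 s, during which the arm holds its last target. There are 200 camera calls.

## Task

Set the wire cutter's stop for the block of cheese that lies on it: slide the steel stop along the bed until it rests against the end of the block, without shoving the block along. Then lock the stop there with the black-handled T-bolt from the white rack: put its head lengthwise down through the slot in the stop's foot, press it down against its spring and, without forcing it, give it a quarter turn so that the head grips crosswise beneath the bed, and let go. Leave everything else on the counter where it is.

Things in the scene. Friction and masses are not known exactly. Their poses are not given: they have to be found in the camera images.
- cutter: Wire cheese cutter, fixed: blue plastic bed 230 mm deep (x) by 460 mm long (y) on a steel frame, its top 45 mm above the counter, 12 mm thick, open beneath. A through slot 14 mm wide runs along y at x = 0, from y = -210 to +20 mm. The wire bow is parked open behind the +x edge at y = 85 mm, 275 mm high. Origin: on the counter under the bed's middle; z up.
- stop (a joint): Travel of the stop along the bed in the cutter's +y direction (m), 0 to 0.16; it slides with about 2.5 N of friction, has no spring and stays where it is left. It cannot lift off the bed.
- stop_face (a point): Middle of the stop's face towards the cheese (looks to the cutter's +y), 25 mm above the bed; axes parallel to the cutter's. The stop is a steel plate 236 mm wide (x), 50 mm high, 8 mm thick: push on its back, 8 mm behind the face. Behind it lies its foot plate, 96 mm wide, 6 mm thick, reaching 110 mm behind the face.
- stop_slot (a point): Centre of the slot in the stop's foot, on the foot's top (51 mm above the counter), 75 mm behind the face. The slot is 14 mm wide (x), 40 mm long (y), and lies over the bed's long slot; foot and bed are 18 mm thick together. Axes parallel to the cutter's: y along the slot, z up.
- block_end (a point): Centre of the end face of the block of cheese that looks towards the stop (cutter's -y). The yellow block is 110 (x) by 150 (y) by 75 mm high, about 1.25 kg, loose on the bed, square to it; axes parallel to the cutter's at the start.
- bolt_grip (a point): Centre of the T-bolt's handle, on the bolt's axis: a black bar 76 mm long (bolt's y), 14 mm wide (x), 32 mm high, red dot on top. Below this centre: bar's underside 16 mm, underside of the collar (34 mm across) 34 mm, top of the T-head 47 mm, lower end 57 mm. Mass 0.18 kg. At the start it stands upright in the rack, collar on the rack's top; lift it straight up by 35 mm to clear.
- collar (a joint): How far the T-bolt's sprung steel collar is pushed up the shank (m), 0 to 0.011; 5.5 N at 0 and 1.4 N more per mm. From where the collar meets the stop's foot, press the bolt down more than 5 mm (best 7 to 9 mm, 15 to 18 N) and its head comes clear below the bed and can turn freely; higher up, the bed stops it from turning; let go, the spring pulls the head up against the bed.
- bolt_head (a point): Centre of the T-head, on the bolt's axis, 50 mm below the handle's centre. The head is 34 mm long (y, parallel to the handle), 10 mm wide (x), 6 mm high with a 4 mm tapered end below, on a round shank of 10 mm; z up the shank.
- rack: White plastic rack, fixed, 70 (x) by 150 (y) by 50 mm high, with an 18 by 44 mm slot along its y at y = +40 mm that holds the T-bolt; a knife stands at y = -45 mm. Origin: centre of its underside.
- block_center (a point): Centre of the block of cheese, 37.5 mm above its underside.
- knife_center (a point): Cheese knife standing in the rack, wooden handle 85 mm high above the rack's top; this point is 30 mm above the rack's top. Leave alone.
- jar_a: Dark jar with a brass lid, 64 mm across, 85 mm high; origin at the centre of its underside. Leave alone.
- jar_b: A second such jar. Leave alone.
- caciocavallo: Gourd-shaped yellow cheese, 108 mm across, 140 mm high; origin at the centre of its underside. Leave alone.
- wedge_center (a point): Centre of a pale piece of cheese, 120 by 75 by 50 mm, on a fixed wooden board 220 by 160 by 18 mm. Leave alone.
- ticket: Yellow price ticket on a steel foot, 110 mm wide, 83 mm high; origin at the centre of its underside. Leave alone.
- spatula: Spatula 210 mm long lying on the counter, origin near its middle. Leave alone.
Not all that is in view belongs to the job. What is shaped like the part that bears bolt_grip but purple is not meant. Leave any green look-alike of the part that bears block_end alone.

How it is judged:
On the way, in this order (a step that is already met when the one before it is completed fails the run):
1. the stop rests against the end of the block (gap under 4 mm) (y of block_end in the frame of stop_face below 0.004 m), for 0.2 s.
2. the T-bolt is through both slots and turned crosswise (horizontal distance between bolt_head and stop_slot below 0.017 m and z of bolt_head in the frame of stop_slot below -0.0195 m and angle between the y axis of bolt_head and the x axis of stop_slot, either way round below 0.35 rad), for 0.2 s.
At the end, for the whole second after the job is handed in: The stop's face is within 4 mm of the end of the block, which lies within 10 mm of where it was; the T-bolt stands upright (within 7 degrees) in the slot of the stop's foot with its head below the bed and crosswise to the slot (within 20 degrees), at rest and released (all of step 2 and y of block_end in the frame of stop_face below 0.004 m and distance of block_center from where it was at the start of the episode below 0.01 m and angle between bolt_grip's own z axis and vertical below 0.12 rad and linear speed of bolt below 0.02 m/s); the robot touches nothing.
It fails at once if the block is shoved more than 10 mm (distance of block_center from where it was at the start of the episode above 0.01 m).
It fails at once if the bolt is forced against the cutter (over 60 N) (contact force between bolt and cutter above 60 N).
It fails at once if a bystander is pushed more than 25 mm or lifted away (distance of any of knife_center, jar_a, jar_b, caciocavallo, wedge_center, ticket, spatula from where it was at the start of the episode above 0.025 m).
It fails at once if a standing bystander is tipped over (angle between any of jar_a, jar_b, caciocavallo, ticket's own z axis and vertical above 0.5 rad).
It also fails if it takes over 64 s, if anything falls off the work surface, if the arm or the gripper's body presses on something with over 40 N, if the wrist force passes 120 N, or if a joint passes its speed limit or range.

## Working session

There is one attempt and no reset: what is moved stays moved. The work goes in short steps, Python scripts to look and compute and a tool call to move; the robot and the scene stay as the last step left them, time stands still between calls to the robot, and variables do not carry over. Pictures are saved under pics/ and viewed, on a budget of 10 in all, crops included, one or two more only if the job needs it, and the job is handed in when it is done.

Besides the shell and the picture viewer there is one more tool, called after "Emit:" by a JSON object that holds its "op" and its "data". drive_tool: Moves the arm, as the interface text tells. Its arguments: {"type":"object","properties":{"commands":{"type":"array","items":{"type":"object","properties":{"wx":{"type":"number"},"wy":{"type":"number"},"wz":{"type":"number"},"dx":{"type":"number"},"dy":{"type":"number"},"dz":{"type":"number"},"claw":{"type":"number"}}}},"grip_force":{"type":"number"}},"required":["commands"]}

```bash
ls; mkdir -p pics; python3 - <<'E'
from plant import r, snapshot
import cv2,numpy as np
for n in("scene","top"):
    s=snapshot(n); cv2.imwrite(f"pics/{n}0.png",s["color"][:,:,::-1]); np.save(f"{n}0.npy",s,allow_pickle=True)
    print(n,s["fx"],s["fy"],s["cx"],s["cy"],[k for k in s]); print(np.round(s["world_to_cam"],4).tolist())
st=r.get_state(); print({k:np.round(v,3).tolist() for k,v in st.items()})
E
```

```text
pics
scene 479.2046245219554 479.2046245219554 320.84852362719346 239.8140312218482 ['color', 'fx', 'fy', 'cx', 'cy', 'world_to_cam']
[[0.057, 0.9983, 0.0095, -0.0152], [-0.6234, 0.0282, 0.7814, 0.2624], [0.7798, -0.0505, 0.624, -1.8762], [0.0, 0.0, 0.0, 1.0]]
top 553.5437890696586 553.5437890696586 324.6294726255043 229.6920934180283 ['color', 'fx', 'fy', 'cx', 'cy', 'world_to_cam']
[[0.0181, -0.9998, 0.0013, -0.0054], [0.9782, 0.018, 0.2069, -0.5186], [-0.2069, -0.0025, 0.9784, -1.3625], [0.0, 0.0, 0.0, 1.0]]
{'clock': 0.1, 'q': [-1.106, 0.69, -0.195, 1.566, 0.157, 0.903, -0.215], 'qd': [-0.0, -0.002, 0.001, -0.002, -0.0, 0.001, -0.001], 'joint_torque': [-0.004, -52.851, -1.272, -15.384, -0.053, 0.002, 0.0], 'tool_pos': [0.261, 0.567, 0.249], 'eef_rot': [0.214, 0.977, -0.001, -0.0], 'contact_force': [-0.085, 1.095, 0.783], 'moment': [0.023, -0.032, -0.063], 'opening': 0.997}
```

View pics/scene0.png

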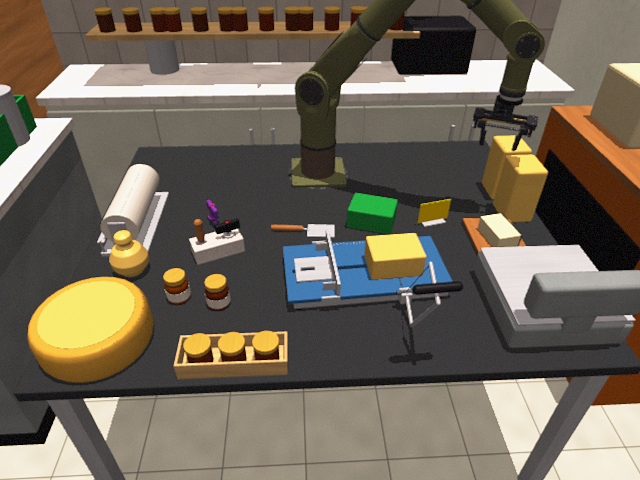

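View pics/top0.png

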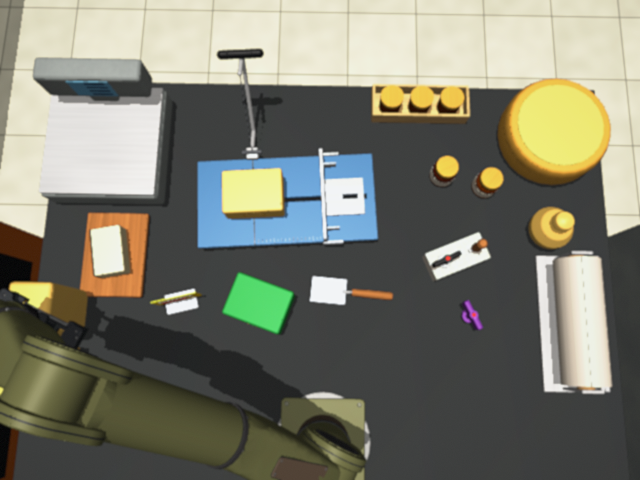

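The scene view shows the cutter at about (365,270), the block at (395,255), the stop at (333,265) and the rack with the black bolt at (220,235). The purple decoy bolt stands behind it. In the top view the cutter is at (287,200), the block at (253,193), the stop at x≈325 and the rack at (458,257) with the bolt handle at about (447,259).

```bash
cat > h.py <<'E'
import numpy as np,cv2
def load(n): return np.load(n+".npy",allow_pickle=True).item()
def ray(s,uv):
    W=s["world_to_cam"];R,t=W[:3,:3],W[:3,3]
    d=R.T@np.array([(uv[0]-s["cx"])/s["fx"],-(uv[1]-s["cy"])/s["fy"],-1]); return -R.T@t,d
def onz(s,uv,z):
    o,d=ray(s,uv); return o+d*(z-o[2])/d[2]
def two(s1,a,s2,b):
    o1,d1=ray(s1,a);o2,d2=ray(s2,b)
    k=np.linalg.lstsq(np.c_[d1,-d2],o2-o1,rcond=None)[0]
    p,q=o1+k[0]*d1,o2+k[1]*d2; return (p+q)/2,np.linalg.norm(p-q)
def proj(s,p):
    c=s["world_to_cam"]@np.r_[p,1]; return np.array([s["cx"]+s["fx"]*c[0]/-c[2],s["cy"]+s["fy"]*c[1]/c[2]])
def big(c): return c
E
python3 - <<'E'
from h import *
t=load("top0");s=load("scene0")
def blob(im,lo,hi,roi):
    h=cv2.cvtColor(im,cv2.COLOR_RGB2HSV);m=cv2.inRange(h,lo,hi);k=np.zeros_like(m);x,y,w,hh=roi;k[y:y+hh,x:x+w]=1;m*=k
    return m
def quad(m):
    c=np.vstack([c for c in cv2.findContours(m,0,2)[0] if cv2.contourArea(c)>30]); return cv2.minAreaRect(c)
mb=blob(t["color"],(95,100,60),(125,255,255),(180,140,210,120))
q=quad(mb);P=[onz(t,p,.045) for p in cv2.boxPoints(q)]
print("bed",np.round(P,4).tolist(),np.round(np.mean(P,0),4))
print([np.linalg.norm(P[i]-P[i-1]).round(4) for i in range(4)],[np.degrees(np.arctan2(*(P[i]-P[i-1])[1::-1])).round(2) for i in range(4)])
m=blob(t["color"],(22,90,190),(33,255,255),(210,160,85,65));q=quad(m)
P=[onz(t,p,.12) for p in cv2.boxPoints(q)];print("block top",np.round(P,4).tolist(),[np.linalg.norm(P[i]-P[i-1]).round(4) for i in range(4)])
# red dot
for n,S,roi in(("top",t,(425,235,66,45)),("scene",s,(185,210,65,55))):
    h=cv2.cvtColor(S["color"],cv2.COLOR_RGB2HSV);x,y,w,hh=roi
    m=blob(S["color"],(0,150,90),(8,255,255),roi)|blob(S["color"],(172,150,90),(180,255,255),roi)
    N,l,st,c=cv2.connectedComponentsWithStats(m);print(n,st[1:].tolist(),c[1:].round(1).tolist())
a=cv2.resize(t["color"][140:260,190:390],None,fx=4,fy=4,interpolation=cv2.INTER_CUBIC)[:, :, ::-1]
b=cv2.resize(t["color"][225:285,415:500],None,fx=4,fy=4,interpolation=cv2.INTER_CUBIC)[:,:,::-1]
c=cv2.resize(s["color"][190:270,180:255],None,fx=4,fy=4,interpolation=cv2.INTER_CUBIC)[:,:,::-1]
o=np.zeros((600,800,3),np.uint8);o[:240,:340]=b;o[240:560,:300]=c
a=cv2.resize(t["color"][145:250,280:385],None,fx=4,fy=4,interpolation=cv2.INTER_CUBIC)[:,:,::-1];o[:420,360:780]=a
cv2.imwrite("pics/c1.png",o)
E
```

```text
bed [[0.7, 0.3556, 0.045], [0.7331, -0.1212, 0.045], [0.4965, -0.132, 0.045], [0.4654, 0.329, 0.045]] [0.5987 0.1079 0.045 ]
[np.float64(0.2361), np.float64(0.4779), np.float64(0.2368), np.float64(0.462)] [np.float64(6.47), np.float64(-86.03), np.float64(-177.38), np.float64(93.86)]
block top [[0.6513, 0.2644, 0.12], [0.6605, 0.1168, 0.12], [0.5527, 0.1087, 0.12], [0.5438, 0.254, 0.12]] [np.float64(0.108), np.float64(0.1479), np.float64(0.1081), np.float64(0.1456)]
top [[446, 256, 5, 5, 18]] [[447.7, 257.9]]
scene [[225, 221, 4, 3, 11]] [[226.4, 221.9]]
```

View pics/c1.png

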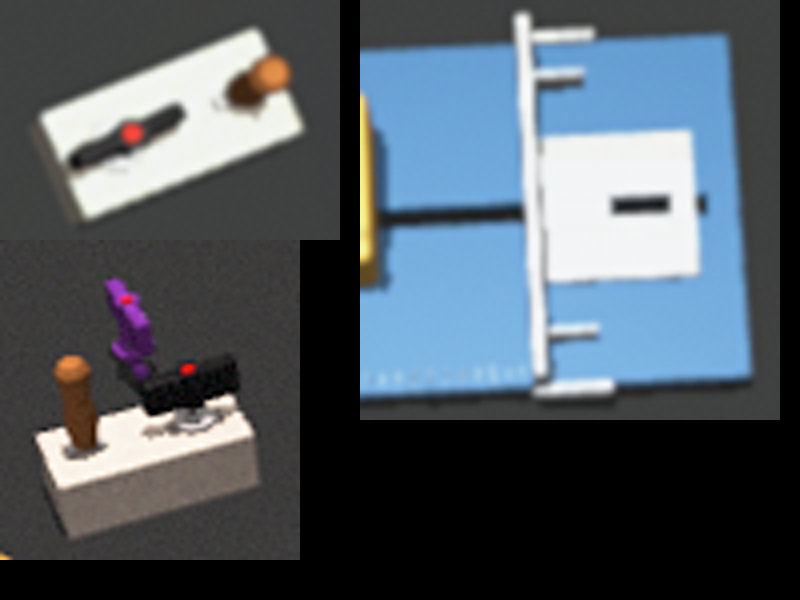

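The crop shows the handle ends in the top view at about (434,265) and (460,252), with the red dot at (447.7,257.9). In the same view the foot slot runs from (343,196) to (357.5,196), and the plate's face edge from (319,148) to (324.5,240).

```bash
python3 - <<'E'
from h import *
t=load("top0");s=load("scene0")
A=lambda u,v:(280+(u-360+.5)/4-.5,145+(v+.5)/4-.5)
B=lambda u,v:(415+(u+.5)/4-.5,225+(v+.5)/4-.5)
C=lambda u,v:(180+(u+.5)/4-.5,190+(v-240+.5)/4-.5)
p=lambda n,x:print(n,np.round(x,4))
p("dot",np.r_[two(t,(447.7,257.9),s,(226.4,221.9))])
p("bolt e1 two",np.r_[two(t,B(181,107),s,C(146,391))]);p("bolt e2",np.r_[two(t,B(73,161),s,C(238,361))])
z=.05+.034+.016
a,b=onz(t,B(181,108),z),onz(t,B(74,161),z);p("bolt ends@z.1",[a,b,(a+b)/2]);print(np.degrees(np.arctan2(*(a-b)[1::-1])),np.linalg.norm(a-b))
for q in [(39,112),(258,27),(304,130),(86,220)]:p("rack",onz(t,B(*q),.05))
p("face top",[onz(t,A(514,12),.095),onz(t,A(532,382),.095)])
p("slot ends",[onz(t,A(611,206),.051),onz(t,A(670,204),.051)])
p("foot back",[onz(t,A(691,131),.051),onz(t,A(700,273),.051)])
p("bed right",[onz(t,A(728,34),.045),onz(t,A(752,377),.045)])
p("bedslot end left",onz(t,A(385,217),.045))
E
```

```text
dot [ 0.4441 -0.2985  0.0988  0.0009]
bolt e1 two [ 0.4619 -0.3292  0.0927  0.0031]
bolt e2 [ 0.427  -0.2624  0.0929  0.0018]
bolt ends@z.1 [[ 0.4601 -0.329   0.1   ]
 [ 0.426  -0.2626  0.1   ]
 [ 0.443  -0.2958  0.1   ]]
-62.87073073354102 0.07462777987241295
rack [ 0.4646 -0.2508  0.05  ]
rack [ 0.5224 -0.3924  0.05  ]
rack [ 0.4561 -0.419   0.05  ]
rack [ 0.3961 -0.2791  0.05  ]
face top [[0.7248 0.0246 0.095 ]
 [0.4836 0.0085 0.095 ]]
slot ends [[ 0.6093 -0.0404  0.051 ]
 [ 0.6114 -0.0787  0.051 ]]
foot back [[ 0.6611 -0.0921  0.051 ]
 [ 0.5656 -0.0983  0.051 ]]
bed right [[ 0.7306 -0.1168  0.045 ]
 [ 0.499  -0.1324  0.045 ]]
bedslot end left [0.6009 0.1066 0.045 ]
```

Measurements agree with the given sizes. The cutter's yaw is about 3.6°, the stop face is at y≈0.0155 and the gap about 97 mm. The bolt's top is at z≈0.099 (0.100 expected). I'll turn the tool square to the cutter and close the jaws so the fingers can push.

Emit:
{"op": "drive_tool", "data": {"commands": [{"wz": 0.134,"claw": 0},{"wz": 0.134,"claw": 0},{"wz": 0.134,"claw": 0},{"wz": 0.134,"claw": 0},{"wz": 0.134,"claw": 0},{"wz": 0.134,"claw": 0},{"wz": 0.134,"claw": 0},{"wz": 0.134,"claw": 0},{"claw": 0}], "grip_force": 30}}

```text
validation failed for argument at $.co...
```

Emit:
{"op": "drive_tool", "data": {"commands": [{"wx": 0.0,"wy": 0.0,"wz": 0.134,"dx": 0.0,"dy": 0.0,"dz": 0.0,"claw": 0.0},{"wx": 0.0,"wy": 0.0,"wz": 0.134,"dx": 0.0,"dy": 0.0,"dz": 0.0,"claw": 0.0},{"wx": 0.0,"wy": 0.0,"wz": 0.134,"dx": 0.0,"dy": 0.0,"dz": 0.0,"claw": 0.0},{"wx": 0.0,"wy": 0.0,"wz": 0.134,"dx": 0.0,"dy": 0.0,"dz": 0.0,"claw": 0.0}], "grip_force": 30}}

```text
clock: 0.5
tool_pos: [0.2608, 0.5676, 0.2492]
eef_rot: [0.467, 0.884, -0.001, 0.0]
contact_force: [0.0, 0.5, 0.4]
opening: 0.661
```

Emit:
{"op": "drive_tool", "data": {"commands": [{"wx": 0,"wy": 0,"wz": 0.1335,"dx": 0,"dy": 0,"dz": 0,"claw": 0},{"wx": 0,"wy": 0,"wz": 0.1335,"dx": 0,"dy": 0,"dz": 0,"claw": 0},{"wx": 0,"wy": 0,"wz": 0.1335,"dx": 0,"dy": 0,"dz": 0,"claw": 0},{"wx": 0,"wy": 0,"wz": 0.1335,"dx": 0,"dy": 0,"dz": 0,"claw": 0},{"wx": 0,"wy": 0,"wz": 0,"dx": -0.038,"dy": 0.019,"dz": 0,"claw": 0},{"wx": 0,"wy": 0,"wz": 0,"dx": -0.038,"dy": 0.019,"dz": 0,"claw": 0},{"wx": 0,"wy": 0,"wz": 0,"dx": -0.038,"dy": 0.019,"dz": 0,"claw": 0},{"wx": 0,"wy": 0,"wz": 0,"dx": -0.038,"dy": 0.019,"dz": 0,"claw": 0},{"wx": 0,"wy": 0,"wz": 0,"dx": -0.038,"dy": 0.019,"dz": 0,"claw": 0},{"wx": 0,"wy": 0,"wz": 0,"dx": -0.038,"dy": 0.019,"dz": 0,"claw": 0},{"wx": 0,"wy": 0,"wz": 0,"dx": -0.038,"dy": 0.019,"dz": 0,"claw": 0},{"wx": 0,"wy": 0,"wz": 0,"dx": -0.038,"dy": 0.019,"dz": 0,"claw": 0}]}}

```text
clock: 1.7
tool_pos: [0.4343, 0.2737, 0.2495]
eef_rot: [0.682, 0.732, -0.0, -0.0]
contact_force: [0.8, 0.1, -0.0]
opening: 0.003
```

Emit:
{"op": "drive_tool", "data": {"commands": [{"wx": 0,"wy": 0,"wz": 0,"dx": -0.038,"dy": 0.019,"dz": 0,"claw": 0},{"wx": 0,"wy": 0,"wz": 0,"dx": -0.038,"dy": 0.019,"dz": 0,"claw": 0},{"wx": 0,"wy": 0,"wz": 0,"dx": -0.038,"dy": 0.019,"dz": 0,"claw": 0},{"wx": 0,"wy": 0,"wz": 0,"dx": -0.038,"dy": 0.019,"dz": 0,"claw": 0},{"wx": 0,"wy": 0,"wz": 0,"dx": -0.038,"dy": 0.019,"dz": 0,"claw": 0},{"wx": 0,"wy": 0,"wz": 0,"dx": -0.038,"dy": 0.019,"dz": 0,"claw": 0},{"wx": 0,"wy": 0,"wz": 0,"dx": -0.038,"dy": 0.019,"dz": 0,"claw": 0},{"wx": 0,"wy": 0,"wz": 0,"dx": -0.038,"dy": 0.019,"dz": 0,"claw": 0},{"wx": 0,"wy": 0,"wz": 0,"dx": 0,"dy": 0,"dz": 0,"claw": 0}]}}

```text
clock: 2.6
tool_pos: [0.6087, -0.0255, 0.2494]
eef_rot: [0.686, 0.728, -0.001, 0.003]
contact_force: [0.5, -0.1, -0.2]
opening: 0.009
```

Emit:
{"op": "drive_tool", "data": {"commands": [{"wx": 0,"wy": 0,"wz": 0,"dx": 0,"dy": 0,"dz": 0.03,"claw": 0},{"wx": 0,"wy": 0,"wz": 0,"dx": 0,"dy": 0,"dz": 0.03,"claw": 0},{"wx": 0,"wy": 0,"wz": 0,"dx": 0,"dy": 0,"dz": 0.03,"claw": 0},{"wx": 0,"wy": 0,"wz": 0,"dx": 0,"dy": 0,"dz": 0.03,"claw": 0},{"wx": 0,"wy": 0,"wz": 0,"dx": 0,"dy": 0,"dz": 0.03,"claw": 0},{"wx": 0,"wy": 0,"wz": 0,"dx": 0,"dy": 0,"dz": 0.02,"claw": 0},{"wx": 0,"wy": 0,"wz": 0,"dx": 0,"dy": 0,"dz": 0,"claw": 0}]}}

```text
clock: 3.3
tool_pos: [0.6041, -0.0164, 0.0767]
eef_rot: [0.682, 0.732, -0.002, -0.003]
contact_force: [0.6, -0.9, 0.1]
opening: 0.007
```

Emit:
{"op": "drive_tool", "data": {"commands": [{"wx": 0,"wy": 0,"wz": 0,"dx": 0.008,"dy": 0,"dz": 0,"claw": 0},{"wx": 0,"wy": 0,"wz": 0,"dx": 0.008,"dy": 0,"dz": 0,"claw": 0},{"wx": 0,"wy": 0,"wz": 0,"dx": 0.006,"dy": 0,"dz": 0,"claw": 0},{"wx": 0,"wy": 0,"wz": 0,"dx": 0.004,"dy": 0,"dz": 0,"claw": 0},{"wx": 0,"wy": 0,"wz": 0,"dx": 0.002,"dy": 0,"dz": 0,"claw": 0}]}}

```text
clock: 3.8
tool_pos: [0.6054, 0.0112, 0.0806]
eef_rot: [0.682, 0.732, 0.001, 0.001]
contact_force: [1.0, -2.7, 2.1]
opening: 0.006
```

Emit:
{"op": "drive_tool", "data": {"commands": [{"wx": 0,"wy": 0,"wz": 0,"dx": 0.006,"dy": 0,"dz": 0,"claw": 0},{"wx": 0,"wy": 0,"wz": 0,"dx": 0.006,"dy": 0,"dz": 0,"claw": 0},{"wx": 0,"wy": 0,"wz": 0,"dx": 0.006,"dy": 0,"dz": 0,"claw": 0},{"wx": 0,"wy": 0,"wz": 0,"dx": 0.006,"dy": 0,"dz": 0,"claw": 0},{"wx": 0,"wy": 0,"wz": 0,"dx": 0.006,"dy": 0,"dz": 0,"claw": 0},{"wx": 0,"wy": 0,"wz": 0,"dx": 0.006,"dy": 0,"dz": 0,"claw": 0},{"wx": 0,"wy": 0,"wz": 0,"dx": 0.006,"dy": 0,"dz": 0,"claw": 0},{"wx": 0,"wy": 0,"wz": 0,"dx": 0.006,"dy": 0,"dz": 0,"claw": 0},{"wx": 0,"wy": 0,"wz": 0,"dx": 0.006,"dy": 0,"dz": 0,"claw": 0},{"wx": 0,"wy": 0,"wz": 0,"dx": 0.006,"dy": 0,"dz": 0,"claw": 0},{"wx": 0,"wy": 0,"wz": 0,"dx": 0.006,"dy": 0,"dz": 0,"claw": 0},{"wx": 0,"wy": 0,"wz": 0,"dx": 0,"dy": 0,"dz": 0,"claw": 0}]}}

```text
clock: 5.0
tool_pos: [0.5994, 0.0786, 0.0795]
eef_rot: [0.681, 0.732, 0.0, -0.001]
contact_force: [0.7, -0.1, 0.4]
opening: 0.002
```

```bash
python3 - <<'E'
from h import *
from plant import r,snapshot
for n in("scene","top"): np.save(n+"1.npy",snapshot(n),allow_pickle=True)
t=load("top1");s=load("scene1")
o=np.zeros((600,800,3),np.uint8)
up=lambda c:cv2.resize(c,None,fx=4,fy=4,interpolation=cv2.INTER_CUBIC)[:,:,::-1]
o[:420,:400]=up(t["color"][145:250,270:370]);o[:400,400:]=up(s["color"][220:320,330:430])
cv2.imwrite("pics/c2.png",o)
st=r.get_state();print(st["tool_pos"],st["contact_force"])
E
```

```text
[0.59894364 0.07777323 0.07935206] [-0.34158196  0.16910595 -0.1756081 ]
```

View pics/c2.png

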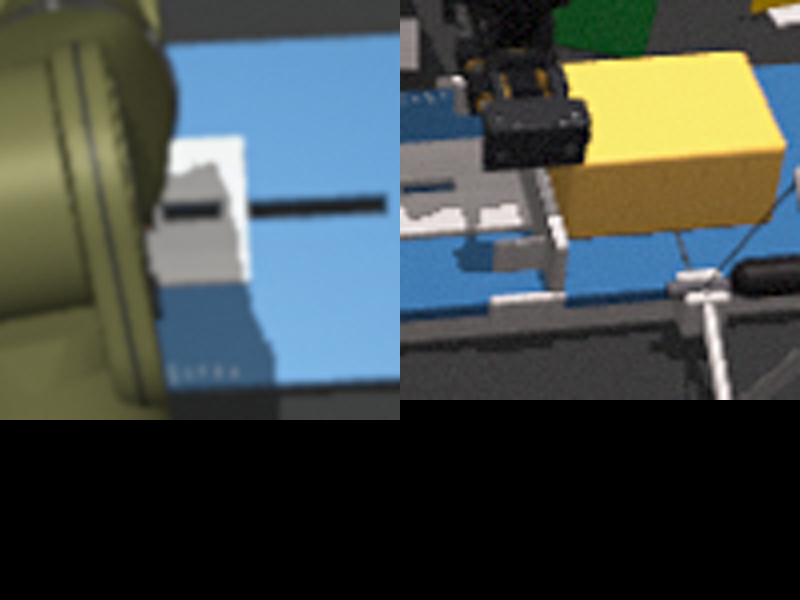

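The left crop (top view) shows the foot's back edge at crop x≈247 and the foot slot from 163 to 222. In the right crop (scene view) the stop is now close to the block's end. I'll work out the remaining gap.

```bash
python3 - <<'E'
from h import *
t=load("top1")
A=lambda u,v:(270+(u+.5)/4-.5,145+(v+.5)/4-.5)
print("foot back",np.round([onz(t,A(245,136),.051),onz(t,A(250,283),.051)],4),"slot",np.round([onz(t,A(163,211),.051),onz(t,A(222,210),.051)],4))
E
```

```text
foot back [[ 0.6562 -0.0097  0.051 ]
 [ 0.5574 -0.0145  0.051 ]] slot [[0.6044 0.0427 0.051 ]
 [0.6058 0.0044 0.051 ]]
```

Emit:
{"op": "drive_tool", "data": {"commands": [{"wx": 0,"wy": 0,"wz": 0,"dx": 0.003,"dy": 0,"dz": 0,"claw": 0},{"wx": 0,"wy": 0,"wz": 0,"dx": 0.003,"dy": 0,"dz": 0,"claw": 0},{"wx": 0,"wy": 0,"wz": 0,"dx": 0.002,"dy": 0,"dz": 0,"claw": 0},{"wx": 0,"wy": 0,"wz": 0,"dx": 0.001,"dy": 0,"dz": 0,"claw": 0},{"wx": 0,"wy": 0,"wz": 0,"dx": 0.001,"dy": 0,"dz": 0,"claw": 0},{"wx": 0,"wy": 0,"wz": 0,"dx": 0.001,"dy": 0,"dz": 0,"claw": 0}]}}

```text
clock: 5.7
tool_pos: [0.599, 0.0872, 0.0796]
eef_rot: [0.682, 0.731, -0.0, -0.0]
contact_force: [-2.2, -2.7, -0.6]
opening: 0.005
```

Emit:
{"op": "drive_tool", "data": {"commands": [{"wx": 0,"wy": 0,"wz": 0,"dx": 0.001,"dy": 0,"dz": 0,"claw": 0},{"wx": 0,"wy": 0,"wz": 0,"dx": 0.001,"dy": 0,"dz": 0,"claw": 0}]}}

```text
clock: 5.9
tool_pos: [0.5992, 0.0894, 0.0797]
eef_rot: [0.682, 0.731, -0.0, -0.0]
contact_force: [-1.5, -2.8, -0.6]
opening: 0.008
```

Emit:
{"op": "drive_tool", "data": {"commands": [{"wx": 0,"wy": 0,"wz": 0,"dx": 0.001,"dy": 0,"dz": 0,"claw": 0},{"wx": 0,"wy": 0,"wz": 0,"dx": 0.001,"dy": 0,"dz": 0,"claw": 0}]}}

```text
clock: 6.1
tool_pos: [0.5991, 0.0911, 0.0797]
eef_rot: [0.682, 0.731, -0.0, 0.0]
contact_force: [-1.0, -3.7, -1.1]
opening: 0.008
```

Emit:
{"op": "drive_tool", "data": {"commands": [{"wx": 0,"wy": 0,"wz": 0,"dx": 0.001,"dy": 0,"dz": 0,"claw": 0}]}}

```text
clock: 6.2
tool_pos: [0.5991, 0.0911, 0.0797]
eef_rot: [0.682, 0.731, -0.001, 0.001]
contact_force: [-0.7, -6.3, -1.6]
opening: 0.002
```

Emit:
{"op": "drive_tool", "data": {"commands": [{"wx": 0,"wy": 0,"wz": 0,"dx": 0.001,"dy": 0,"dz": 0,"claw": 0}]}}

```text
clock: 6.3
tool_pos: [0.5991, 0.0911, 0.0797]
eef_rot: [0.682, 0.731, -0.001, 0.001]
contact_force: [-1.7, -8.2, -0.9]
opening: 0.008
```

Emit:
{"op": "drive_tool", "data": {"commands": [{"wx": 0,"wy": 0,"wz": 0,"dx": 0.001,"dy": 0,"dz": 0,"claw": 0}]}}

```text
clock: 6.4
tool_pos: [0.5991, 0.0911, 0.0797]
eef_rot: [0.683, 0.731, -0.001, 0.001]
contact_force: [-0.6, -9.7, -0.3]
opening: 0.005
```

The force rose from about 3 to 10 N with no further movement, so the stop is against the block at TCP y=0.091. Next I back off, go up, and move over to the bolt.

Emit:
{"op": "drive_tool", "data": {"commands": [{"wx": 0,"wy": 0,"wz": 0,"dx": -0.012,"dy": 0,"dz": 0,"claw": 0},{"wx": 0,"wy": 0,"wz": 0,"dx": -0.012,"dy": 0,"dz": 0,"claw": 0},{"wx": 0,"wy": 0,"wz": 0,"dx": 0,"dy": 0,"dz": -0.035,"claw": 0},{"wx": 0,"wy": 0,"wz": 0,"dx": 0,"dy": 0,"dz": -0.035,"claw": 0},{"wx": 0,"wy": 0,"wz": 0,"dx": 0,"dy": 0,"dz": -0.035,"claw": 0},{"wx": 0,"wy": 0,"wz": 0,"dx": 0,"dy": 0,"dz": -0.035,"claw": 0},{"wx": 0,"wy": 0,"wz": 0,"dx": 0,"dy": 0,"dz": -0.03,"claw": 0},{"wx": 0,"wy": 0,"wz": 0,"dx": -0.035,"dy": -0.018,"dz": 0,"claw": 0},{"wx": 0,"wy": 0,"wz": 0,"dx": -0.035,"dy": -0.018,"dz": 0,"claw": 0},{"wx": 0,"wy": 0,"wz": 0,"dx": -0.035,"dy": -0.018,"dz": 0,"claw": 0.5},{"wx": 0,"wy": 0,"wz": 0,"dx": -0.035,"dy": -0.018,"dz": 0,"claw": 0.5},{"wx": 0,"wy": 0,"wz": 0,"dx": -0.035,"dy": -0.018,"dz": 0,"claw": 0.5}]}}

```text
clock: 7.6
tool_pos: [0.5231, -0.1117, 0.2503]
eef_rot: [0.682, 0.732, 0.001, 0.001]
contact_force: [0.4, -0.2, 0.4]
opening: 0.254
```

Emit:
{"op": "drive_tool", "data": {"commands": [{"wx": 0,"wy": 0,"wz": 0,"dx": -0.035,"dy": -0.018,"dz": 0,"claw": 0.5},{"wx": 0,"wy": 0,"wz": 0,"dx": -0.035,"dy": -0.018,"dz": 0,"claw": 0.5},{"wx": 0,"wy": 0,"wz": 0,"dx": -0.035,"dy": -0.018,"dz": 0,"claw": 0.5},{"wx": 0,"wy": 0,"wz": 0,"dx": -0.035,"dy": -0.018,"dz": 0,"claw": 0.5},{"wx": 0,"wy": 0,"wz": 0,"dx": -0.02,"dy": -0.018,"dz": 0,"claw": 0.5},{"wx": 0,"wy": 0,"wz": -0.134,"dx": 0,"dy": 0,"dz": 0,"claw": 0.5},{"wx": 0,"wy": 0,"wz": -0.134,"dx": 0,"dy": 0,"dz": 0,"claw": 0.5},{"wx": 0,"wy": 0,"wz": -0.134,"dx": 0,"dy": 0,"dz": 0,"claw": 0.5},{"wx": 0,"wy": 0,"wz": 0,"dx": 0,"dy": 0,"dz": 0,"claw": 0.5},{"wx": 0,"wy": 0,"wz": 0,"dx": 0,"dy": 0,"dz": 0,"claw": 0.5}]}}

```text
clock: 8.6
tool_pos: [0.4448, -0.2765, 0.25]
eef_rot: [0.524, 0.852, 0.0, 0.001]
contact_force: [0.2, -0.1, 0.2]
opening: 0.501
```

```bash
python3 - <<'E'
from h import *
from plant import r,snapshot
for n in("scene","top"): np.save(n+"2.npy",snapshot(n),allow_pickle=True)
t=load("top2");s=load("scene2")
o=np.zeros((600,800,3),np.uint8)
up=lambda c:cv2.resize(c,None,fx=4,fy=4,interpolation=cv2.INTER_CUBIC)[:,:,::-1]
o[:440,:600]=up(t["color"][140:250,220:370])
cv2.imwrite("pics/c3.png",o)
st=r.get_state();print(st["tool_pos"],st["eef_rot"],st["q"])
E
```

```text
[ 0.444744   -0.27634887  0.24984702] [5.23084561e-01 8.52280713e-01 1.65178277e-04 3.16365547e-04] [ 0.54105427  0.55448404 -0.1155302   1.87277042  0.0919086   0.71875725
  0.84335977]
```

View pics/c3.png

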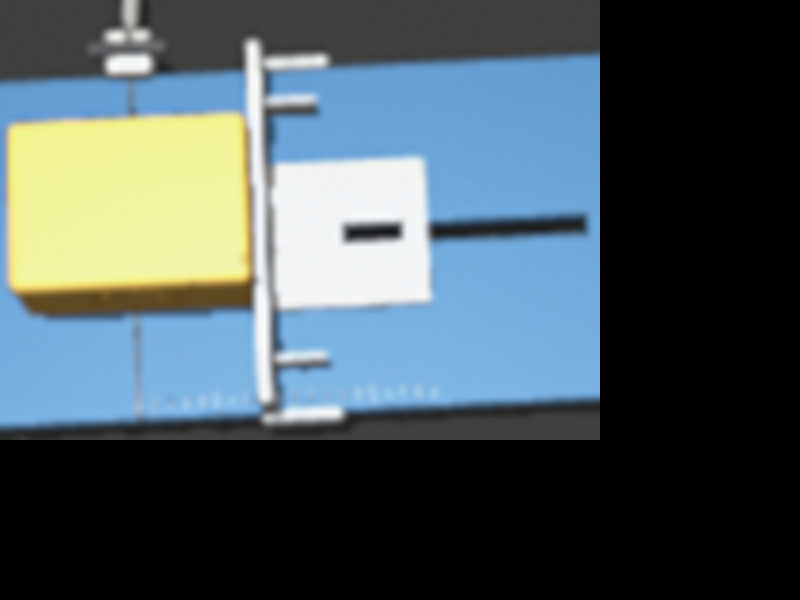

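The stop lies flush against the block (edge at crop x≈250). The foot slot runs from (343,232) to (402,231). I'll measure the slot centre from both views.

```bash
python3 - <<'E'
from h import *
t=load("top2");s=load("scene2");t0=load("top0")
A=lambda u,v:(220+(u+.5)/4-.5,140+(v+.5)/4-.5)
def dark(S,c,w,h):
    u,v=map(int,np.round(c));g=cv2.cvtColor(S["color"],cv2.COLOR_RGB2GRAY)[v-h:v+h+1,u-w:u+w+1].astype(float)
    wt=np.clip(150-g,0,None);yy,xx=np.mgrid[v-h:v+h+1,u-w:u+w+1];return (wt*xx).sum()/wt.sum(),(wt*yy).sum()/wt.sum(),g.astype(int)
c0=A(372.5,232);a=dark(t,c0,10,4)
b=dark(s,proj(s,onz(t,a[:2],.051)),9,5)
print(a[:2],b[:2]);print(b[2])
print(onz(t,a[:2],.051),two(t,a[:2],s,b[:2]))
print("foot back",onz(t,A(426,157),.051),onz(t,A(432,300),.051))
def q(S):
    h=cv2.cvtColor(S["color"],cv2.COLOR_RGB2HSV);m=cv2.inRange(h,(22,90,190),(33,255,255));m[:160]=0;m[225:]=0;m[:,:210]=0;m[:,295:]=0
    M=cv2.moments(m,True);return onz(S,(M["m10"]/M["m00"],M["m01"]/M["m00"]),.12)
print("block c before/after",q(t0),q(t))
E
```

```text
(np.float64(312.6928104575163), np.float64(197.51680672268907)) (np.float64(340.70474383301706), np.float64(265.9313092979127))
[[225 224 223 226 226 226 225 224 223 223 223 223 224 224 222 225 224 223
  224]
 [222 224 223 223 222 222 225 223 223 225 223 225 225 223 224 223 224 225
  222]
 [224 224 222 224 223 223 224 225 224 224 225 224 224 224 224 223 225 224
  222]
 [222 224 223 224 226 227 226 227 228 228 230 230 231 231 233 217 203 220
  226]
 [225 225 228 218 211 196 186 187 188 178 167 158 152 147 154 137 153 218
  230]
 [226 228 218 162 129 121 114 115 114 102  92  83  72  66  67  64  98 208
  230]
 [229 227 230 143  55  60  56  50  53  48  44  50  43  38  33  36  49 194
  226]
 [222 224 228 148  40  26  55  69 102 115 114 118 149 163 160 194 202 224
  229]
 [225 225 229 217 207 209 210 211 218 218 221 217 224 228 224 232 235 230
  230]
 [230 231 230 232 233 237 236 234 233 234 232 232 231 232 231 229 228 229
  230]
 [232 230 228 230 230 230 229 229 230 229 230 229 228 230 229 229 228 230
  227]]
[0.60417058 0.03666156 0.051     ] (array([0.60466509, 0.03700173, 0.04928482]), np.float64(0.0005931096306347993))
foot back [0.65527613 0.0026667  0.051     ] [ 0.55921234 -0.00289076  0.051     ]
block c before/after [0.61489729 0.19432616 0.12      ] [0.61425942 0.19475554 0.12      ]
```

Emit:
{"op": "drive_tool", "data": {"commands": [{"wx": 0,"wy": 0,"wz": 0,"dx": -0.019,"dy": -0.011,"dz": 0,"claw": 0.5},{"wx": 0,"wy": 0,"wz": 0,"dx": 0,"dy": 0,"dz": 0.03,"claw": 0.5},{"wx": 0,"wy": 0,"wz": 0,"dx": 0,"dy": 0,"dz": 0.03,"claw": 0.5},{"wx": 0,"wy": 0,"wz": 0,"dx": 0,"dy": 0,"dz": 0.03,"claw": 0.5},{"wx": 0,"wy": 0,"wz": 0,"dx": 0,"dy": 0,"dz": 0.03,"claw": 0.5},{"wx": 0,"wy": 0,"wz": 0,"dx": 0,"dy": 0,"dz": 0.026,"claw": 0.5},{"wx": 0,"wy": 0,"wz": 0,"dx": 0,"dy": 0,"dz": 0.02,"claw": 0.5},{"wx": 0,"wy": 0,"wz": 0,"dx": 0,"dy": 0,"dz": 0,"claw": 0.5},{"wx": 0,"wy": 0,"wz": 0,"dx": 0,"dy": 0,"dz": 0,"claw": 0.5}]}}

```text
clock: 9.6
tool_pos: [0.4436, -0.2982, 0.0839]
eef_rot: [0.522, 0.853, -0.0, 0.0]
contact_force: [-0.4, -0.1, 0.3]
opening: 0.502
```

Emit:
{"op": "drive_tool", "data": {"commands": [{"wx": 0,"wy": 0,"wz": 0,"dx": 0,"dy": 0,"dz": 0,"claw": 0.1},{"wx": 0,"wy": 0,"wz": 0,"dx": 0,"dy": 0,"dz": 0,"claw": 0},{"wx": 0,"wy": 0,"wz": 0,"dx": 0,"dy": 0,"dz": 0,"claw": 0},{"wx": 0,"wy": 0,"wz": 0,"dx": 0,"dy": 0,"dz": 0,"claw": 0},{"wx": 0,"wy": 0,"wz": 0,"dx": 0,"dy": 0,"dz": 0,"claw": 0}], "grip_force": 45}}

```text
clock: 10.1
tool_pos: [0.4438, -0.2984, 0.0842]
eef_rot: [0.522, 0.853, 0.0, 0.001]
contact_force: [0.3, 0.7, 4.7]
opening: 0.152
```

Emit:
{"op": "drive_tool", "data": {"commands": [{"wx": 0,"wy": 0,"wz": 0,"dx": 0,"dy": 0,"dz": -0.015,"claw": 0},{"wx": 0,"wy": 0,"wz": 0,"dx": 0,"dy": 0,"dz": -0.02,"claw": 0},{"wx": 0,"wy": 0,"wz": 0,"dx": 0,"dy": 0,"dz": -0.02,"claw": 0},{"wx": 0,"wy": 0,"wz": 0,"dx": 0,"dy": 0,"dz": -0.025,"claw": 0},{"wx": 0,"wy": 0,"wz": 0,"dx": 0,"dy": 0,"dz": -0.025,"claw": 0},{"wx": 0,"wy": 0,"wz": 0,"dx": 0,"dy": 0,"dz": -0.02,"claw": 0},{"wx": 0,"wy": 0,"wz": 0.134,"dx": 0,"dy": 0,"dz": 0,"claw": 0},{"wx": 0,"wy": 0,"wz": 0.134,"dx": 0,"dy": 0,"dz": 0,"claw": 0},{"wx": 0,"wy": 0,"wz": 0.138,"dx": 0,"dy": 0,"dz": 0,"claw": 0},{"wx": 0,"wy": 0,"wz": 0,"dx": 0,"dy": 0,"dz": 0,"claw": 0}]}}

```text
clock: 11.1
tool_pos: [0.443, -0.2979, 0.2085]
eef_rot: [0.684, 0.73, -0.0, -0.0]
contact_force: [-0.1, -0.7, -1.5]
opening: 0.153
```

The opening is 13.4 mm, which fits the 14 mm bar. Now I carry the bolt over the slot.

Emit:
{"op": "drive_tool", "data": {"commands": [{"wx": 0,"wy": 0,"wz": 0,"dx": 0.03,"dy": 0.018,"dz": 0,"claw": 0},{"wx": 0,"wy": 0,"wz": 0,"dx": 0.034,"dy": 0.02,"dz": 0,"claw": 0},{"wx": 0,"wy": 0,"wz": 0,"dx": 0.035,"dy": 0.02,"dz": 0,"claw": 0},{"wx": 0,"wy": 0,"wz": 0,"dx": 0.035,"dy": 0.02,"dz": 0,"claw": 0},{"wx": 0,"wy": 0,"wz": 0,"dx": 0.035,"dy": 0.02,"dz": 0,"claw": 0},{"wx": 0,"wy": 0,"wz": 0,"dx": 0.035,"dy": 0.02,"dz": 0,"claw": 0},{"wx": 0,"wy": 0,"wz": 0,"dx": 0.035,"dy": 0.02,"dz": 0,"claw": 0},{"wx": 0,"wy": 0,"wz": 0,"dx": 0.035,"dy": 0.02,"dz": 0,"claw": 0},{"wx": 0,"wy": 0,"wz": 0,"dx": 0.03,"dy": 0.015,"dz": 0,"claw": 0},{"wx": 0,"wy": 0,"wz": 0,"dx": 0.02,"dy": 0.01,"dz": 0,"claw": 0},{"wx": 0,"wy": 0,"wz": 0,"dx": 0,"dy": 0,"dz": 0,"claw": 0},{"wx": 0,"wy": 0,"wz": 0,"dx": 0,"dy": 0,"dz": 0,"claw": 0}]}}

```text
clock: 12.3
tool_pos: [0.604, 0.0369, 0.2082]
eef_rot: [0.682, 0.731, -0.001, -0.0]
contact_force: [0.3, -1.2, -1.6]
opening: 0.156
```

Emit:
{"op": "drive_tool", "data": {"commands": [{"wx": 0,"wy": 0,"wz": 0,"dx": 0,"dy": 0,"dz": 0.03,"claw": 0},{"wx": 0,"wy": 0,"wz": 0,"dx": 0,"dy": 0,"dz": 0.03,"claw": 0},{"wx": 0,"wy": 0,"wz": 0,"dx": 0,"dy": 0,"dz": 0.02,"claw": 0},{"wx": 0,"wy": 0,"wz": 0,"dx": 0,"dy": 0,"dz": 0,"claw": 0},{"wx": 0,"wy": 0,"wz": 0,"dx": 0,"dy": 0,"dz": 0,"claw": 0}]}}

```text
clock: 12.8
tool_pos: [0.6044, 0.0355, 0.129]
eef_rot: [0.684, 0.73, -0.0, 0.0]
contact_force: [0.8, 0.7, -0.8]
opening: 0.154
```

```bash
python3 - <<'E'
from h import *
from plant import r,snapshot
s=snapshot("scene");np.save("scene3.npy",s,allow_pickle=True)
st=r.get_state();p=st["tool_pos"];print(p,st["eef_rot"],st["q"])
c=s["color"][210:310,270:430]
o=cv2.resize(c,None,fx=5,fy=5,interpolation=cv2.INTER_CUBIC)[:,:,::-1].copy()
for P in ([.6044,.0368,.051],[*p[:2],p[2]-.057],[*p[:2],p[2]]):
    u,v=proj(s,np.array(P));q=(int((u-270+.5)*5),int((v-210+.5)*5));print(q);cv2.circle(o,q,3,(0,0,255),1)
cv2.imwrite("pics/c4.png",o)
E
```

```text
[0.60507611 0.03585467 0.12974122] [6.83766354e-01 7.29700657e-01 3.05414830e-04 6.56543133e-04] [-0.17535937  0.82275671  0.07077561  1.73321765 -0.09252539  0.58753518
  0.01480781]
(355, 279)
(355, 251)
(358, 174)
```

View pics/c4.png

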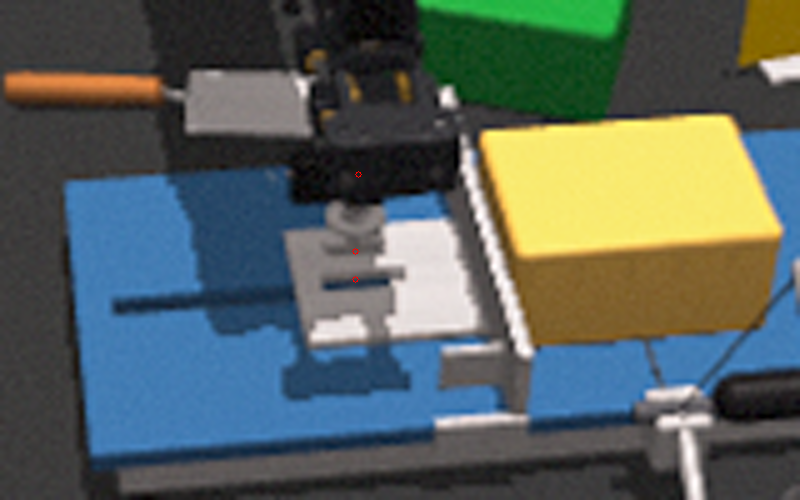

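The head sits at about crop (353,248), within 1–2 px of straight above the slot centre at (355,279), and lies parallel to it. Descending slowly.

Emit:
{"op": "drive_tool", "data": {"commands": [{"wx": 0,"wy": 0,"wz": 0,"dx": 0,"dy": 0,"dz": 0.006,"claw": 0},{"wx": 0,"wy": 0,"wz": 0,"dx": 0,"dy": 0,"dz": 0.006,"claw": 0},{"wx": 0,"wy": 0,"wz": 0,"dx": 0,"dy": 0,"dz": 0.004,"claw": 0},{"wx": 0,"wy": 0,"wz": 0,"dx": 0,"dy": 0,"dz": 0.004,"claw": 0},{"wx": 0,"wy": 0,"wz": 0,"dx": 0,"dy": 0,"dz": 0.003,"claw": 0},{"wx": 0,"wy": 0,"wz": 0,"dx": 0,"dy": 0,"dz": 0.003,"claw": 0}]}}

```text
clock: 13.45
tool_pos: [0.6046, 0.0372, 0.1024]
eef_rot: [0.683, 0.73, -0.0, -0.0]
contact_force: [0.1, -0.2, -1.6]
opening: 0.157
```

Emit:
{"op": "drive_tool", "data": {"commands": [{"wx": 0,"wy": 0,"wz": 0,"dx": 0,"dy": 0,"dz": 0.003,"claw": 0},{"wx": 0,"wy": 0,"wz": 0,"dx": 0,"dy": 0,"dz": 0.003,"claw": 0},{"wx": 0,"wy": 0,"wz": 0,"dx": 0,"dy": 0,"dz": 0.003,"claw": 0}]}}

```text
clock: 13.75
tool_pos: [0.6046, 0.0372, 0.0935]
eef_rot: [0.683, 0.73, 0.0, 0.0]
contact_force: [-0.3, -0.9, -1.6]
opening: 0.157
```

Emit:
{"op": "drive_tool", "data": {"commands": [{"wx": 0,"wy": 0,"wz": 0,"dx": 0,"dy": 0,"dz": 0.003,"claw": 0},{"wx": 0,"wy": 0,"wz": 0,"dx": 0,"dy": 0,"dz": 0.003,"claw": 0},{"wx": 0,"wy": 0,"wz": 0,"dx": 0,"dy": 0,"dz": 0.002,"claw": 0},{"wx": 0,"wy": 0,"wz": 0,"dx": 0,"dy": 0,"dz": 0.002,"claw": 0}]}}

```text
clock: 14.15
tool_pos: [0.6045, 0.0371, 0.084]
eef_rot: [0.683, 0.73, -0.0, -0.0]
contact_force: [-1.5, -0.2, 6.6]
opening: 0.154
```

Emit:
{"op": "drive_tool", "data": {"commands": [{"wx": 0,"wy": 0,"wz": 0,"dx": 0,"dy": 0,"dz": 0.002,"claw": 0},{"wx": 0,"wy": 0,"wz": 0,"dx": 0,"dy": 0,"dz": 0.002,"claw": 0},{"wx": 0,"wy": 0,"wz": 0,"dx": 0,"dy": 0,"dz": 0,"claw": 0}]}}

```text
clock: 14.45
tool_pos: [0.6045, 0.0371, 0.0808]
eef_rot: [0.683, 0.73, 0.0, -0.0]
contact_force: [-2.7, -0.1, 10.7]
opening: 0.15
```

Emit:
{"op": "drive_tool", "data": {"commands": [{"wx": 0,"wy": 0,"wz": 0,"dx": 0,"dy": 0,"dz": 0.002,"claw": 0},{"wx": 0,"wy": 0,"wz": 0,"dx": 0,"dy": 0,"dz": 0.002,"claw": 0},{"wx": 0,"wy": 0,"wz": 0,"dx": 0,"dy": 0,"dz": 0,"claw": 0}]}}

```text
clock: 14.75
tool_pos: [0.6045, 0.0372, 0.0775]
eef_rot: [0.683, 0.73, 0.0, 0.0]
contact_force: [-4.0, 0.4, 15.5]
opening: 0.154
```

Spring compressed about 8.3 mm at 17 N. Now the quarter turn.

Emit:
{"op": "drive_tool", "data": {"commands": [{"wx": 0,"wy": 0,"wz": 0.08,"dx": 0,"dy": 0,"dz": 0,"claw": 0},{"wx": 0,"wy": 0,"wz": 0.1,"dx": 0,"dy": 0,"dz": 0,"claw": 0},{"wx": 0,"wy": 0,"wz": 0.1,"dx": 0,"dy": 0,"dz": 0,"claw": 0},{"wx": 0,"wy": 0,"wz": 0.1,"dx": 0,"dy": 0,"dz": 0,"claw": 0}]}}

```text
clock: 15.15
tool_pos: [0.6065, 0.037, 0.0782]
eef_rot: [0.81, 0.586, 0.002, 0.001]
contact_force: [-1.3, 0.2, 14.2]
opening: 0.155
```

```bash
python3 -c "
from plant import r
s=r.get_state();print(s['moment'],s['contact_force'],s['q'],s['tool_pos'])"
```

```text
[-0.12628881  0.45731289  0.10235474] [-1.33687303  0.15143784 14.15374413] [-0.22021274  0.9090301   0.14923989  1.75365449 -0.25019968  0.49258184
 -0.22511942] [0.60653504 0.03703302 0.0781791 ]
```

It turns freely: the moment about z is 0.1 N m, and the 21° reached would have jammed in the slot. Continuing.

Emit:
{"op": "drive_tool", "data": {"commands": [{"wx": 0,"wy": 0,"wz": 0.12,"dx": 0,"dy": 0,"dz": 0,"claw": 0},{"wx": 0,"wy": 0,"wz": 0.12,"dx": 0,"dy": 0,"dz": 0,"claw": 0},{"wx": 0,"wy": 0,"wz": 0.12,"dx": 0,"dy": 0,"dz": 0,"claw": 0},{"wx": 0,"wy": 0,"wz": 0.12,"dx": 0,"dy": 0,"dz": 0,"claw": 0},{"wx": 0,"wy": 0,"wz": 0.12,"dx": 0,"dy": 0,"dz": 0,"claw": 0}]}}

```text
clock: 15.65
tool_pos: [0.6076, 0.0367, 0.0785]
eef_rot: [0.947, 0.32, 0.003, 0.001]
contact_force: [0.5, 0.4, 14.0]
opening: 0.151
```

Emit:
{"op": "drive_tool", "data": {"commands": [{"wx": 0,"wy": 0,"wz": 0.12,"dx": 0,"dy": 0,"dz": 0,"claw": 0},{"wx": 0,"wy": 0,"wz": 0.12,"dx": 0,"dy": 0,"dz": 0,"claw": 0},{"wx": 0,"wy": 0,"wz": 0.12,"dx": 0,"dy": 0,"dz": 0,"claw": 0},{"wx": 0,"wy": 0,"wz": 0.12,"dx": 0,"dy": 0,"dz": 0,"claw": 0},{"wx": 0,"wy": 0,"wz": 0.11,"dx": 0,"dy": 0,"dz": 0,"claw": 0},{"wx": 0,"wy": 0,"wz": 0,"dx": 0,"dy": 0,"dz": 0,"claw": 0},{"wx": 0,"wy": 0,"wz": 0,"dx": 0,"dy": 0,"dz": 0,"claw": 0}]}}

```text
clock: 16.35
tool_pos: [0.6076, 0.0362, 0.0785]
eef_rot: [0.999, 0.033, 0.004, 0.001]
contact_force: [0.3, -0.3, 12.9]
opening: 0.156
```

Emit:
{"op": "drive_tool", "data": {"commands": [{"wx": 0,"wy": 0,"wz": 0,"dx": 0,"dy": 0,"dz": -0.002,"claw": 0},{"wx": 0,"wy": 0,"wz": 0,"dx": 0,"dy": 0,"dz": -0.001,"claw": 0},{"wx": 0,"wy": 0,"wz": 0,"dx": 0,"dy": 0,"dz": 0,"claw": 0},{"wx": 0,"wy": 0,"wz": 0,"dx": 0,"dy": 0,"dz": 0,"claw": 0.25},{"wx": 0,"wy": 0,"wz": 0,"dx": 0,"dy": 0,"dz": 0,"claw": 0.45},{"wx": 0,"wy": 0,"wz": 0,"dx": 0,"dy": 0,"dz": 0,"claw": 0.45},{"wx": 0,"wy": 0,"wz": 0,"dx": 0,"dy": 0,"dz": 0,"claw": 0.45}]}}

```text
clock: 17.05
tool_pos: [0.6038, 0.0375, 0.0781]
eef_rot: [0.999, 0.034, -0.001, -0.0]
contact_force: [0.3, 0.7, 0.0]
opening: 0.451
```

Emit:
{"op": "drive_tool", "data": {"commands": [{"wx": 0,"wy": 0,"wz": 0,"dx": 0,"dy": 0,"dz": -0.02,"claw": 0.45},{"wx": 0,"wy": 0,"wz": 0,"dx": 0,"dy": 0,"dz": -0.03,"claw": 0.45},{"wx": 0,"wy": 0,"wz": 0,"dx": 0,"dy": 0,"dz": -0.04,"claw": 0.45},{"wx": 0,"wy": 0,"wz": 0,"dx": 0,"dy": 0,"dz": -0.04,"claw": 0.45},{"wx": 0,"wy": 0,"wz": 0,"dx": 0,"dy": -0.04,"dz": -0.04,"claw": 0.45},{"wx": 0,"wy": 0,"wz": 0,"dx": 0.04,"dy": 0.04,"dz": 0,"claw": 0.45},{"wx": 0,"wy": 0,"wz": 0,"dx": 0.04,"dy": 0.04,"dz": 0,"claw": 0.45},{"wx": 0,"wy": 0,"wz": 0,"dx": 0,"dy": 0.04,"dz": 0,"claw": 0.45},{"wx": 0,"wy": 0,"wz": 0,"dx": 0,"dy": 0.04,"dz": 0,"claw": 0.45},{"wx": 0,"wy": 0,"wz": 0,"dx": 0,"dy": 0.04,"dz": 0,"claw": 0.45},{"wx": 0,"wy": 0,"wz": 0,"dx": 0,"dy": 0,"dz": 0,"claw": 0.45}]}}

```text
clock: 18.15
tool_pos: [0.6836, -0.1223, 0.2442]
eef_rot: [1.0, 0.028, -0.001, 0.003]
contact_force: [0.6, -0.7, 0.1]
opening: 0.451
```

```bash
python3 - <<'E'
from h import *
from plant import r,snapshot
for n in("scene","top"): np.save(n+"4.npy",snapshot(n),allow_pickle=True)
t=load("top4");s=load("scene4")
o=np.zeros((600,800,3),np.uint8)
up=lambda c:cv2.resize(c,None,fx=4,fy=4,interpolation=cv2.INTER_CUBIC)[:,:,::-1]
o[:440,:400]=up(t["color"][140:250,260:360]);o[:440,400:]=up(s["color"][210:320,300:400])
cv2.imwrite("pics/c5.png",o)
R=[]
for n,S,(x,y,w,hh) in(("top",t,(290,170,45,45)),("scene",s,(315,220,55,55))):
    h=cv2.cvtColor(S["color"],cv2.COLOR_RGB2HSV)
    m=cv2.inRange(h,(0,150,90),(8,255,255))|cv2.inRange(h,(172,150,90),(180,255,255));k=np.zeros_like(m);k[y:y+hh,x:x+w]=1
    M=cv2.moments(m*k,True);print(n,M["m00"]);R.append((M["m10"]/M["m00"],M["m01"]/M["m00"]))
print("dot",two(t,R[0],s,R[1]))
def q(S):
    h=cv2.cvtColor(S["color"],cv2.COLOR_RGB2HSV);m=cv2.inRange(h,(22,90,190),(33,255,255));m[:160]=0;m[225:]=0;m[:,:210]=0;m[:,295:]=0
    M=cv2.moments(m,True);return onz(S,(M["m10"]/M["m00"],M["m01"]/M["m00"]),.12)
print("block",q(t))
E
```

```text
top 0.0Traceback (most recent call last):
  File "<stdin>", line 13, in <module>
ZeroDivisionError: float division by zero
```

View pics/c5.png

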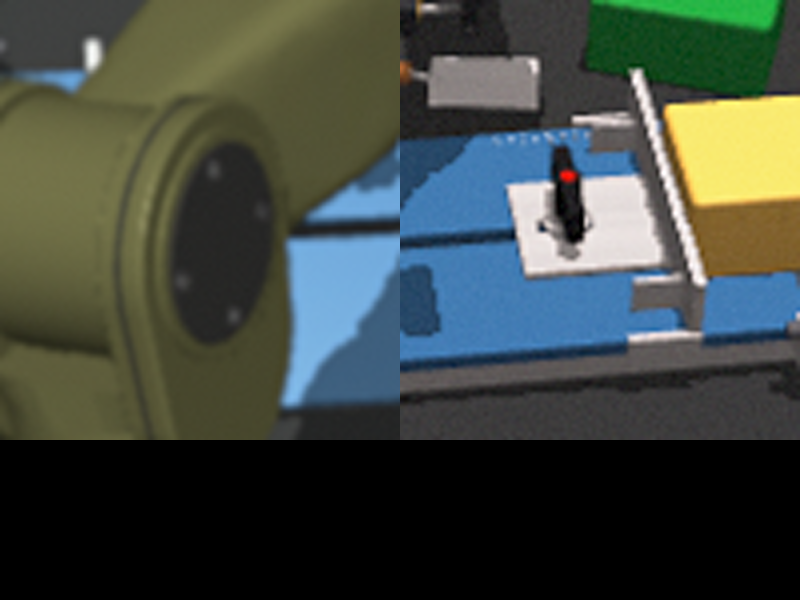

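In the scene view the bolt stands crosswise in the foot slot and the stop is against the block. The arm hides the top view, so I'll move it aside.

Emit:
{"op": "drive_tool", "data": {"commands": [{"wx": 0,"wy": 0,"wz": 0,"dx": -0.03,"dy": 0.04,"dz": 0,"claw": 0.45},{"wx": 0,"wy": 0,"wz": 0,"dx": -0.03,"dy": 0.04,"dz": 0,"claw": 0.45},{"wx": 0,"wy": 0,"wz": 0,"dx": -0.03,"dy": 0.04,"dz": 0,"claw": 0.45},{"wx": 0,"wy": 0,"wz": 0,"dx": -0.03,"dy": 0.04,"dz": 0,"claw": 0.45},{"wx": 0,"wy": 0,"wz": 0,"dx": -0.03,"dy": 0.04,"dz": 0,"claw": 0.45},{"wx": 0,"wy": 0,"wz": 0,"dx": -0.03,"dy": 0.04,"dz": 0,"claw": 0.45},{"wx": 0,"wy": 0,"wz": 0,"dx": 0,"dy": 0,"dz": 0,"claw": 0.45}]}}

```text
clock: 18.95
tool_pos: [0.5162, -0.3711, 0.245]
eef_rot: [1.0, 0.028, -0.002, 0.002]
contact_force: [0.5, -0.7, -0.1]
opening: 0.45
```

```bash
python3 - <<'E'
from h import *
from plant import r,snapshot
for n in("scene","top"): np.save(n+"5.npy",snapshot(n),allow_pickle=True)
t=load("top5");s=load("scene5")
o=np.zeros((600,800,3),np.uint8)
up=lambda c:cv2.resize(c,None,fx=4,fy=4,interpolation=cv2.INTER_CUBIC)[:,:,::-1]
o[:440,:600]=up(t["color"][140:250,220:370])
cv2.imwrite("pics/c6.png",o)
R=[]
for n,S,(x,y,w,hh) in(("top",t,(290,170,45,45)),("scene",s,(315,220,55,55))):
    h=cv2.cvtColor(S["color"],cv2.COLOR_RGB2HSV)
    m=cv2.inRange(h,(0,150,90),(8,255,255))|cv2.inRange(h,(172,150,90),(180,255,255));k=np.zeros_like(m);k[y:y+hh,x:x+w]=1
    M=cv2.moments(m*k,True);print(n,M["m00"]);R.append((M["m10"]/max(M["m00"],1),M["m01"]/max(1,M["m00"])))
print("dot",two(t,R[0],s,R[1]))
h=cv2.cvtColor(t["color"],cv2.COLOR_RGB2HSV);m=cv2.inRange(h,(22,90,190),(33,255,255));m[:160]=0;m[225:]=0;m[:,:210]=0;m[:,295:]=0
M=cv2.moments(m,True);print("block",onz(t,(M["m10"]/M["m00"],M["m01"]/M["m00"]),.12))
E
```

```text
top 12.0
scene 12.0
dot (array([0.60420426, 0.03773253, 0.09561035]), np.float64(0.00041844129318307295))
block [0.61450085 0.19471604 0.12      ]
```

View pics/c6.png

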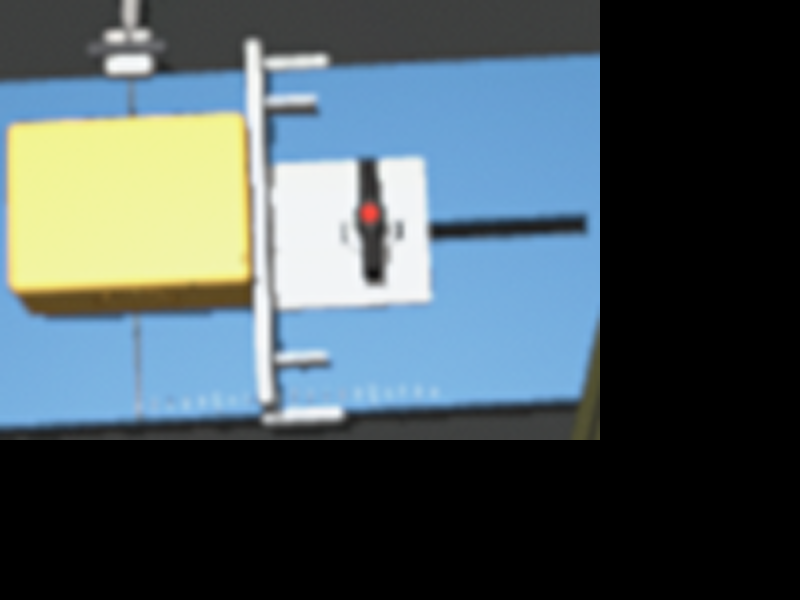

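In the top view the handle is crosswise, with the red dot centred over the slot at z=0.0956 (0.096 expected when locked). The stop is flush with the block. Handing in.

```bash
python3 -c "
from plant import r
print(r.finish_job())"
```

```text
the job is handed in; nothing more can be done
None
```

The stop is set against the cheese block and locked with the black-handled T-bolt. I handed the job in at about 19 s of the 64 s allowed; no verdict was reported.

- **Stop:** I pushed it from behind with closed fingers until the force rose from about 3 N to 10 N without further movement. The pictures afterwards show it flush with the block.
- **Block:** its measured centre shifted by less than 1 mm, within the measuring error.
- **Bolt:** I gripped it in the rack (13.4 mm measured across the 14 mm bar) and lowered it lengthwise through both slots with no noticeable side force. I then pressed it down about 8 mm at 17 N and gave it a quarter turn, which went freely.
- **Last checks:** the handle is crosswise, and its red dot is about 1 mm from the slot centre measured earlier. The dot's height of 95.6 mm fits the head being pulled up against the underside of the bed (96 mm expected). The gripper is open and well clear.

None of the checks failed. The height I measured for the foot's slot was 2 mm under the stated value, which is within the camera accuracy. I did not measure the other items on the counter again at the end.

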